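# Put the mixed-up clay cutters back in their own blocks

### The job

After the class three of the four steel clay cutters were put back in the wrong wooden blocks. Swap them round so that each one stands flat in the well of the block that carries the baked sample of its shape; a well takes only one cutter, and the bare white tile is free to stand one on meanwhile. Set the cutters down rather than dropping them, and leave the cutter that is already right, and the varnish jar, where they are.

Things in the scene. Friction and masses are not known exactly. Their poses are not given: they have to be found in the camera images.
- round_cutter: Clay cutter of thin bright steel, open at top and bottom, 34 mm tall, walls about 2 mm, 25 to 50 g. Seen from above it is a ring, 44 mm outside diameter; grip it across any diameter. Standing upright at the start. Origin: centre of its lower edge; z up.
- square_cutter: Clay cutter of thin bright steel, open at top and bottom, 34 mm tall, walls about 2 mm, 25 to 50 g. Seen from above it is a 40 x 40 mm square outline (57 mm corner to corner), sides along its own x and y; grip it across two opposite sides (40 mm). Standing upright at the start. Origin: centre of its lower edge; z up.
- oblong_cutter: Clay cutter of thin bright steel, open at top and bottom, 34 mm tall, walls about 2 mm, 25 to 50 g. Seen from above it is an oblong with half-round ends, 56 mm long along its own x and 26 mm wide along its own y; grip it across the straight sides (26 mm, along its y). Standing upright at the start. Origin: centre of its lower edge; z up.
- cross_cutter: Clay cutter of thin bright steel, open at top and bottom, 34 mm tall, walls about 2 mm, 25 to 50 g. Seen from above it is a plus sign, 50 mm from arm end to arm end along its own x and y, arms 19 mm wide; it already stands in its own block. Standing upright at the start. Origin: centre of its lower edge; z up.
- round_block: Fixed pale wooden block, 18 mm high, x -44 to +102 mm, y +-44 mm in its frame. Round well 72 mm wide, 6 mm deep, takes any one cutter loosely (well floor 12 mm above the origin). Glued on top 69 mm along +x from the well, a 5 mm thick baked-clay sample: a round disc 40 mm across. Origin: underside, below the well's centre.
- square_block: Fixed pale wooden block, 18 mm high, x -44 to +102 mm, y +-44 mm in its frame. Round well 72 mm wide, 6 mm deep, takes any one cutter loosely (well floor 12 mm above the origin). Glued on top 69 mm along +x from the well, a 5 mm thick baked-clay sample: a 37 mm square. Origin: underside, below the well's centre.
- oblong_block: Fixed pale wooden block, 18 mm high, x -44 to +102 mm, y +-44 mm in its frame. Round well 72 mm wide, 6 mm deep, takes any one cutter loosely (well floor 12 mm above the origin). Glued on top 69 mm along +x from the well, a 5 mm thick baked-clay sample: an oblong with half-round ends, 53 x 23 mm, lying across the block. Origin: underside, below the well's centre.
- cross_block: Fixed pale wooden block, 18 mm high, x -44 to +102 mm, y +-44 mm in its frame. Round well 72 mm wide, 6 mm deep, takes any one cutter loosely (well floor 12 mm above the origin). Glued on top 69 mm along +x from the well, a 5 mm thick baked-clay sample: a plus sign 47 mm across, arms 16 mm wide. Origin: underside, below the well's centre.
- tile: Bare white glazed tile, 108 x 108 mm and 8 mm thick, fixed flat on the table: a free spot to stand a cutter on for the moment. Origin: centre of its underside, so its top is 8 mm above the origin.
- varnish_jar: Bystander: small amber glass jar with a dark lid, 42 mm in diameter, 55 mm tall, loose, standing on the table among the blocks. Origin: centre of its base. A cork sanding block (left) and a pot of tools (right) stand outside the work, over 0.33 m off the centre line.
There are look-alikes about, which are no part of the job. Leave any blue, red or yellow look-alike of the oblong_cutter alone.

How it is judged:
By the outcome, as a careful person would: the job done as asked, in the order asked, and still so for the second after the job is handed in, with the robot touching nothing.
It also fails if it takes over 99 s, if anything falls off the work surface, if the arm or the gripper's body presses on something with over 40 N, if the wrist force passes 120 N, or if a joint passes its speed limit or range.

### The arm

A 6-joint arm with a two-finger parallel gripper is mounted at the origin on the work surface. World frame = base frame: x ahead of the robot, y to its left, z up, the work surface at z = 0. Lengths are in m, angles in rad, forces in N, time in s.
With the tool pointing down it reaches from about 0.375 to 0.9 m from the base axis. Payload 3.1 kg.
Tool frame: the origin (TCP) lies midway between the tips of the shut fingers; the grasp point (between the pads) lies robot.grip_point_offset behind it (robot.grip_point_offset is the distance from the TCP to the grasp point, in m); z points along the fingers, y is the direction in which the jaws open and shut (so a half turn about z gives the same grasp; the last joint's range is limited). The gripper opens to 87 mm and grips with 3 to 60 N. Pads are 19 mm wide; open, the fingers measure 117 mm over their backs; the gripper's body (75 mm by 190 mm) begins 51 mm behind the grasp point.
Start: joints at [1.117, 0.527, 1.433, -0, 1.181, -0.178], TCP at [0.17, 0.602, 0.183] pointing down, gripper open.
Joint ranges: [-3.08, 3.08], [-0.75, 2.2], [0.22, 2.44], [-1.43, 4.57], [0, 2.65], [-2.85, 2.85]. Speed limits (rad/s): [2.79, 2.79, 3.14, 3.14, 3.14, 3.14].

### API

Orientations are given as a unit quaternion [x, y, z, w].
In Python, from rig import robot, cams, hand_in gives the robot as it stands. The module is installed in compiled form; this text tells all that it offers.
- The arm moves only by the tool send_rows, never from a script. Its argument "steps" is one flat list of numbers, 5 for each row, row after row: the finger opening in m, from 0 to 0.087, then the shift along the tool's x, y, z in m, then the turn about the tool's z in rad. A call has 1 to 8 rows; each row is the pose to reach, as a shift and turn from the pose measured when the call began, along the tool's axes at that moment; what a row does not reach only later rows make up. A row lasts 1/8 s, in which the tool goes at most 62.5 mm and 10.7 degrees, less where a joint would pass 70% of its speed; a pose out of reach is approached as far as the arm can. A call with a gripper value outside its range is refused whole. The fingers move at their own pace and stop on an object; "force" is the grip in N (left out, the last holds). Time passes only in rows, so rows that repeat a pose let the fingers close. It gives the time, the measured TCP pose, the force and the opening at its end, in the units of the state.
- robot.get_obs(): the state, without advancing time (a new reading comes with each control period).
- cams.camera(name): name is "side" or "top"; returns a dict with "color" (480x640x3 uint8, red, green, blue), "range_z" (480x640 float32, m along the optical axis (not along the pixel's ray), 0 where there is no reading), "intrinsics" (3x3 intrinsics, pixels), "k1" (the pictures are not rectified: a ray, as slopes to the right and down, at radius r is drawn at 1 + k1 r^2 times it, then the intrinsics apply), "extrinsics" (4x4, takes a point from camera to world coordinates). Camera axes: x right, y down, z forward; pixel columns grow to the right and rows downward; lengths in m; the calibration is good to about 2 mm. A picture is of the moment at which its call begins.
- hand_in(): hands the job in, once; it reports no verdict.
The state is a dict: "time": time; "q": joint angles; "joint_velocities": joint speeds; "joint_torque": joint torques, N m; "position": TCP position; "tool_rot": TCP orientation; "ft_force": force on the tool from outside, world axes, zero at the start; "moment": the same for the moment, N m; "grip_width": finger opening in m.
Only numpy, scipy, OpenCV 4.12 (cv2) and the standard library are available. Lean on these libraries where they do the work, as an engineer would, in place of code of your own. Each camera call takes 0.05 s, during which the arm holds its last target.

## Working session

There is one attempt and no reset: what is moved stays moved. The work goes in short steps, Python scripts to look and compute and a tool call to move; the robot and the scene stay as the last step left them, time stands still between calls to the robot, and variables do not carry over. Pictures are saved under pics/ and viewed, and the job is handed in when it is done.

Besides the shell and the picture viewer there is one more tool, called after "Emit:" by a JSON object that holds its "op" and its "data". send_rows: Moves the arm, as the interface text tells. Its arguments: {"type":"object","properties":{"steps":{"type":"array","items":{"type":"number"}},"force":{"type":"number"}},"required":["steps"]}

```bash
mkdir -p pics; python3 - <<'E'
from rig import robot,cams
import cv2,numpy as np
o=robot.get_obs();print(o['time'],o['position'],o['tool_rot'],o['grip_width'],robot.grip_point_offset)
for n in('top','side'):
    c=cams.camera(n);cv2.imwrite(f'pics/{n}0.png',c['color'][:,:,::-1]);np.savez(f'{n}0.npz',**c)
    print(c['intrinsics'],c['k1'],c['extrinsics'])
E
```

```text
0.0 [0.16918599 0.60082004 0.18187831] [ 1.36947741e-01  9.90577689e-01 -1.02419863e-03 -3.31243164e-04] 0.08690877179131913 0.0187
[[618.1791378    0.         316.17958536]
 [  0.         618.1791378  233.44609053]
 [  0.           0.           1.        ]] 0.021910194725124486 [[ 1.80328349e-03 -9.87635038e-01  1.56760260e-01  3.49151062e-01]
 [-9.99983580e-01 -9.28262473e-04  5.65493665e-03 -3.01279339e-03]
 [-5.43949891e-03 -1.56767883e-01 -9.87620495e-01  9.99234353e-01]
 [ 0.00000000e+00  0.00000000e+00  0.00000000e+00  1.00000000e+00]]
[[464.08435415   0.         331.06344106]
 [  0.         464.08435415 231.9814675 ]
 [  0.           0.           1.        ]] 0.006593887940191342 [[ 0.95565498 -0.19986818  0.21627823  0.35457062]
 [-0.29403073 -0.6885307   0.6629264  -0.44623554]
 [ 0.01641631 -0.69712136 -0.71676517  0.53157325]
 [ 0.          0.          0.          1.        ]]
```

View pics/top0.png

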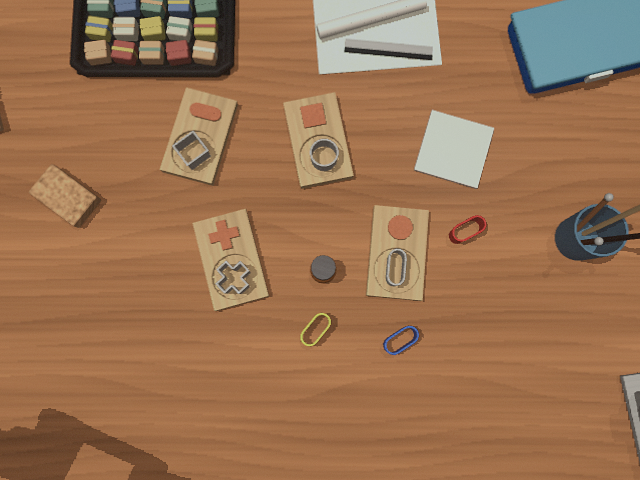

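View pics/side0.png

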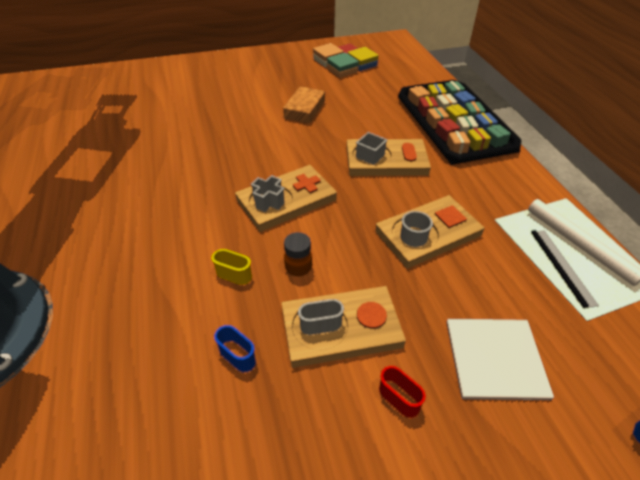

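Wrong ones: square in the oblong block (190,150), round in the square block (323,153), oblong in the round block (397,268). The cross is right, and the tile (455,149) is free. I'll measure next.

```bash
cat > h.py <<'E'
import numpy as np,cv2
def load(n): return np.load(n)
def und(c,uv):
    K=c['intrinsics'];k=float(c['k1']);uv=np.atleast_2d(np.float64(uv))
    d=np.array([(uv[:,0]-K[0,2])/K[0,0],(uv[:,1]-K[1,2])/K[1,1]]).T
    s=d.copy()
    for _ in range(10): s=d/(1+k*(s**2).sum(1,keepdims=True))
    return s
def ray_z(c,uv,z):
    s=und(c,uv);E=c['extrinsics'];d=np.c_[s,np.ones(len(s))]@E[:3,:3].T
    return E[:3,3]+d*((z-E[2,3])/d[:,2])[:,None]
def cloud(c):
    v,u=np.mgrid[0:480,0:640];s=und(c,np.c_[u.ravel(),v.ravel()]);r=c['range_z'].ravel()
    P=(np.c_[s,np.ones(len(s))]*r[:,None])@c['extrinsics'][:3,:3].T+c['extrinsics'][:3,3]
    P[r==0]=np.nan
    return P.reshape(480,640,3)
E
python3 - <<'E'
from h import *
c=load('top0.npz');P=cloud(c)
for n,(u,v) in dict(square=(190,150),round=(323,153),oblong=(397,268),cross=(234,277),jar=(323,268),tile=(455,149),yellow=(316,330),red=(468,230),blue=(401,340)).items():
    q=P[v-30:v+31,u-30:u+31];hsel=q[...,2]
    print(n,'z pct',np.nanpercentile(hsel,[5,50,95,99]).round(4))
    if n in('tile',):continue
    m=(hsel>(0.037 if n in('square','round','oblong','cross') else .025))&(hsel<.08)
    X=q[m];xy=X[:,:2]
    r=cv2.minAreaRect((xy*1000).astype(np.float32))
    print('  n',m.sum(),'rect',np.round(r[0],1),np.round(r[1],1),round(r[2],1),'mean z',X[:,2].mean().round(4))
im=c['color'][:,:,::-1]
a=cv2.resize(im[80:200,150:280],None,fx=6,fy=6,interpolation=cv2.INTER_CUBIC)
for i,(u,v) in enumerate([(200,136),(320,140),(400,253),(455,149)]):
    a=cv2.resize(im[v-55:v+55,u-45:u+45],None,fx=5,fy=5,interpolation=cv2.INTER_CUBIC)
    cv2.imwrite(f'pics/c{i}.png',a)
L=[cv2.imread(f'pics/c{i}.png') for i in range(4)]
for p,i in ((0,0),(1,2)): cv2.imwrite(f'pics/pair{p}.png',cv2.resize(np.hstack(L[i:i+2]),(800,489)))
E
```

```text
square z pct [-0.0009  0.016   0.0435  0.0475]
  n 267 rect [638.6 204.2] [45.  43.7] 37.8 mean z 0.0444
round z pct [-0.0007  0.016   0.0401  0.0473]
  n 209 rect [631.1  -9.8] [45.4 44.8] 0.0 mean z 0.0449
oblong z pct [0.0001 0.0159 0.0426 0.0474]
  n 215 rect [ 449.1 -121.9] [28.9 58. ] 84.7 mean z 0.0451
cross z pct [-0.0008  0.0157  0.0449  0.0478]
  n 286 rect [432.5 131.7] [50.4 49.6] 89.6 mean z 0.0454
jar z pct [-0.0028  0.0003  0.0553  0.0574]
  n 538 rect [446.   -7.9] [38.6 38.4] 28.3 mean z 0.0523
tile z pct [0.0016 0.0078 0.0108 0.012 ]
yellow z pct [-0.0029  0.      0.0258  0.0354]
  n 187 rect [353.2   3.3] [28.3 57.7] 49.8 mean z 0.0337
red z pct [-0.003   0.0002  0.0287  0.0352]
  n 202 rect [ 511.5 -239. ] [28.3 57.9] 27.2 mean z 0.033
blue z pct [-0.0029  0.0001  0.0301  0.0352]
  n 209 rect [ 337.2 -129.1] [28.6 57.3] 32.9 mean z 0.0331
```

View pics/pair0.png

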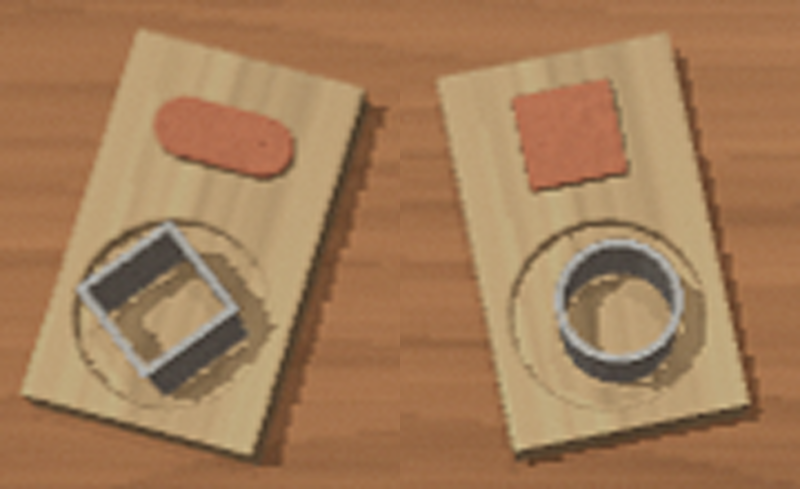

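View pics/pair1.png

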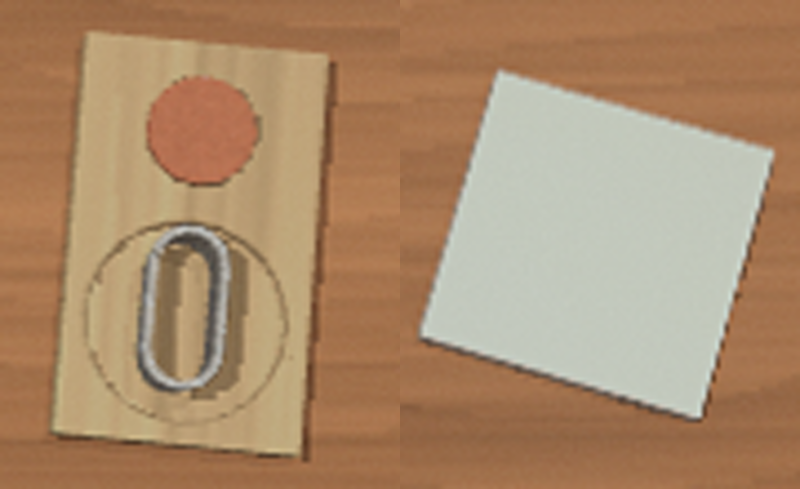

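```bash
cat > b.py <<'E'
from h import *
c=load('top0.npz');S=800/180
def px(p,u0,v0): return (np.array(p,float)+.5)/S-.5+[u0,v0]
def fit(mod,W):
    mod=np.array(mod,float);W=W[:,:2];a=mod-mod.mean(0);b=W-W.mean(0)
    th=np.arctan2((a[:,0]*b[:,1]-a[:,1]*b[:,0]).sum(),(a*b).sum())
    R=np.array([[np.cos(th),-np.sin(th)],[np.sin(th),np.cos(th)]]);t=W.mean(0)-R@mod.mean(0)
    return t.round(4),np.degrees(th).round(1),(np.linalg.norm(mod@R.T+t-W,axis=1)*1000).round(1)
B=[(.102,.044),(.102,-.044),(-.044,-.044),(-.044,.044)]
print('oblong_b',fit(B,ray_z(c,px([(140,30),(365,90),(253,456),(22,395)],155,81),.018)))
print('square_b',fit(B,ray_z(c,px([(37,78),(268,33),(350,405),(115,450)],275,85),.018)))
print('round_b',fit(B,ray_z(c,px([(85,33),(328,55),(300,455),(52,433)],355,198),.018)))
T=[(.054,.054),(.054,-.054),(-.054,-.054),(-.054,.054)]
print('tile',fit(T,ray_z(c,px([(98,70),(375,150),(302,418),(20,338)],410,94),.008)))
Q=[(.02,.02),(.02,-.02),(-.02,-.02),(-.02,.02)]
print('square',fit(Q,ray_z(c,px([(168,224),(240,308),(150,376),(78,290)],155,81),.046)))
print('round',ray_z(c,px([(220,301)],275,85),.046))
print('oblong',ray_z(c,px([(190,226),(178,392),(184,309)],355,198),.046))
# edge-based oblong/round: top rim points from bright steel at z
P=cloud(c)
E
python3 b.py
```

```text
oblong_b (array([0.6414, 0.2044]), np.float64(-15.2), array([0.1, 0.2, 0.4, 0.3]))
square_b (array([ 0.6348, -0.0057]), np.float64(11.7), array([0.3, 0.2, 0.4, 0.5]))
round_b (array([ 0.4461, -0.1249]), np.float64(-5.3), array([0.3, 0.4, 0.5, 0.2]))
tile (array([ 0.6494, -0.2257]), np.float64(-16.8), array([0.5, 0.5, 0.6, 0.4]))
square (array([0.6384, 0.2035]), np.float64(-50.6), array([0.4, 1.1, 0.5, 1.2]))
round [[ 0.63135488 -0.00996243  0.046     ]]
oblong [[ 0.47695022 -0.12372587  0.046     ]
 [ 0.41897777 -0.11847162  0.046     ]
 [ 0.44782394 -0.1210886   0.046     ]]
```

```bash
cat > g.py <<'E'
import sys,numpy as np
from scipy.spatial.transform import Rotation as Ro
from rig import robot
def go(*targets):
    o=robot.get_obs();p=o['position'];R=Ro.from_quat(o['tool_rot']).as_matrix()
    psi=np.degrees(np.arctan2(R[1,1],R[0,1]))
    print('t',round(o['time'],2),'p',p.round(4),'psi',psi.round(1),'tilt',R[2,2].round(4),'w',round(o['grip_width'],4),'F',np.round(o['ft_force'],1))
    for x,y,z,a in targets:
        d=R.T@(np.array([x,y,z])-p); t=-((a-psi+90)%180-90)
        print('shift',d.round(4),'turn',np.radians(t).round(3))
v=[float(s) for s in sys.argv[1:]]
go(*[v[i:i+4] for i in range(0,len(v),4)])
E
python3 g.py .5 .2 .18 84.7 .448 -.1215 .14 84.7
```

```text
t 0.1 p [0.1692 0.6009 0.182 ] psi 74.3 tilt -1.0 w 0.0873 F [ 0.6  0.1 -0.7]
shift [-0.4271 -0.2961  0.0024] turn -0.182
shift [-0.4643 -0.6196  0.043 ] turn -0.182
```

Emit:
{"op": "send_rows", "data": {"steps": [0.087, -0.427, -0.296, 0, -0.182, 0.087, -0.427, -0.296, 0, -0.182, 0.087, -0.427, -0.296, 0, -0.182, 0.087, -0.427, -0.296, 0, -0.182, 0.087, -0.427, -0.296, 0, -0.182, 0.087, -0.427, -0.296, 0, -0.182, 0.087, -0.427, -0.296, 0, -0.182, 0.087, -0.427, -0.296, 0, -0.182], "force": 15}}

```text
time: 1.1
position: [0.4876, 0.2144, 0.1822]
tool_rot: [0.046, 0.999, -0.001, -0.001]
ft_force: [0.4, 0.2, -0.5]
grip_width: 0.087
```

```bash
python3 g.py .448 -.1215 .12 84.7
```

```text
t 1.1 p [0.4876 0.2144 0.1822] psi 84.7 tilt -1.0 w 0.087 F [ 0.4  0.2 -0.5]
shift [ 0.0082 -0.338   0.0628] turn -0.0
```

Emit:
{"op": "send_rows", "data": {"steps": [0.087, 0.008, -0.338, 0.06, 0, 0.087, 0.008, -0.338, 0.06, 0, 0.087, 0.008, -0.338, 0.06, 0, 0.087, 0.008, -0.338, 0.06, 0, 0.087, 0.008, -0.338, 0.06, 0, 0.087, 0.008, -0.338, 0.06, 0, 0.087, 0.008, -0.338, 0.06, 0, 0.087, 0.008, -0.338, 0.06, 0]}}

```text
time: 2.1
position: [0.4478, -0.1207, 0.1226]
tool_rot: [0.047, 0.999, -0.0, -0.001]
ft_force: [0.4, 0.4, 0.3]
grip_width: 0.087
```

```bash
python3 g.py .448 -.1215 .023 84.7
```

```text
t 2.1 p [ 0.4478 -0.1207  0.1226] psi 84.7 tilt -1.0 w 0.087 F [0.4 0.4 0.3]
shift [-0.0005 -0.0007  0.0996] turn -0.001
```

Emit:
{"op": "send_rows", "data": {"steps": [0.087, 0, -0.001, 0.04, 0, 0.087, 0, -0.001, 0.075, 0, 0.087, 0, -0.001, 0.099, 0, 0.087, 0, -0.001, 0.099, 0, 0.02, 0, -0.001, 0.099, 0, 0.02, 0, -0.001, 0.099, 0, 0.02, 0, -0.001, 0.099, 0, 0.02, 0, -0.001, 0.099, 0]}}

```text
time: 3.1
position: [0.4477, -0.122, 0.0242]
tool_rot: [0.047, 0.999, -0.001, -0.001]
ft_force: [-0.2, -0.2, 0.1]
grip_width: 0.0546
```

```bash
python3 g.py .448 -.1215 .12 84.7 .6494 -.2257 .12 84.7
```

```text
t 3.1 p [ 0.4477 -0.122   0.0242] psi 84.7 tilt -1.0 w 0.0546 F [-0.2 -0.2  0.1]
shift [-0.0001  0.0004 -0.0958] turn -0.001
shift [-0.2104 -0.0846 -0.0959] turn -0.001
```

Fingers are still closing; hold on.

Emit:
{"op": "send_rows", "data": {"steps": [0.02, 0, 0, 0, 0, 0.02, 0, 0, 0, 0, 0.02, 0, 0, 0, 0, 0.02, 0, 0, 0, 0, 0.02, 0, 0, 0, 0, 0.02, 0, 0, 0, 0]}}

```text
time: 3.85
position: [0.4477, -0.1219, 0.0241]
tool_rot: [0.047, 0.999, -0.001, -0.001]
ft_force: [-0.1, -0.1, 0.5]
grip_width: 0.0203
```

```bash
python3 g.py .448 -.1215 .12 84.7 .6494 -.2257 .12 84.7
```

```text
t 3.85 p [ 0.4477 -0.1219  0.0241] psi 84.7 tilt -1.0 w 0.0203 F [-0.1 -0.1  0.5]
shift [-0.0001  0.0003 -0.0959] turn -0.001
shift [-0.2104 -0.0846 -0.096 ] turn -0.001
```

Width reached 20 mm, not 26: no cutter is held. I'll look.

```bash
python3 - <<'E'
from rig import cams
import cv2,numpy as np
L=[]
for n,(u,v) in dict(top=(400,253),side=(330,320)).items():
    c=cams.camera(n);np.savez(f'{n}1.npz',**c)
    L.append(cv2.resize(c['color'][v-70:v+70,u-70:u+70,::-1],(400,400),interpolation=cv2.INTER_CUBIC))
cv2.imwrite('pics/l1.png',np.hstack(L))
E
```

```text
(no output)
```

View pics/l1.png

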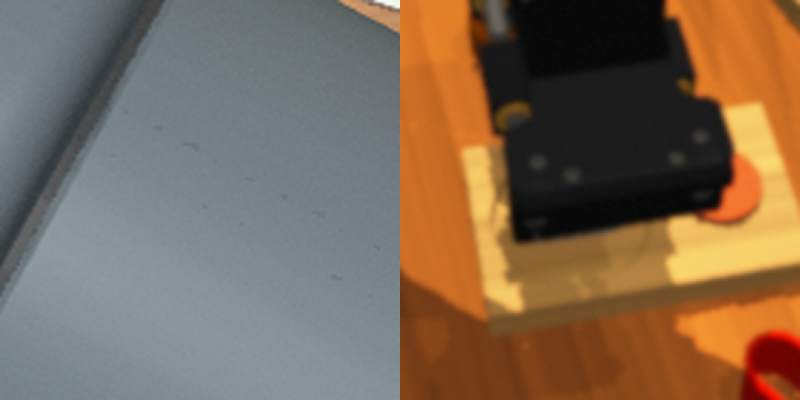

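Emit:
{"op": "send_rows", "data": {"steps": [0.02, 0, 0, -0.02, 0, 0.02, 0, 0, -0.05, 0, 0.02, 0, 0, -0.08, 0, 0.02, 0, 0, -0.08, 0]}}

```text
time: 4.45
position: [0.4494, -0.1226, 0.106]
tool_rot: [0.047, 0.999, -0.002, 0.002]
ft_force: [0.8, -0.3, -0.0]
grip_width: 0.0202
```

```bash
python3 g.py; python3 - <<'E'
from rig import cams
import cv2,numpy as np
c=cams.camera('side');np.savez('side2.npz',**c)
u,v=330,290
cv2.imwrite('pics/l2.png',cv2.resize(c['color'][v-120:v+120,u-120:u+120,::-1],(600,600),interpolation=cv2.INTER_CUBIC))
E
```

```text
t 4.45 p [ 0.4494 -0.1226  0.106 ] psi 84.7 tilt -1.0 w 0.0202 F [ 0.8 -0.3 -0. ]
```

View pics/l2.png

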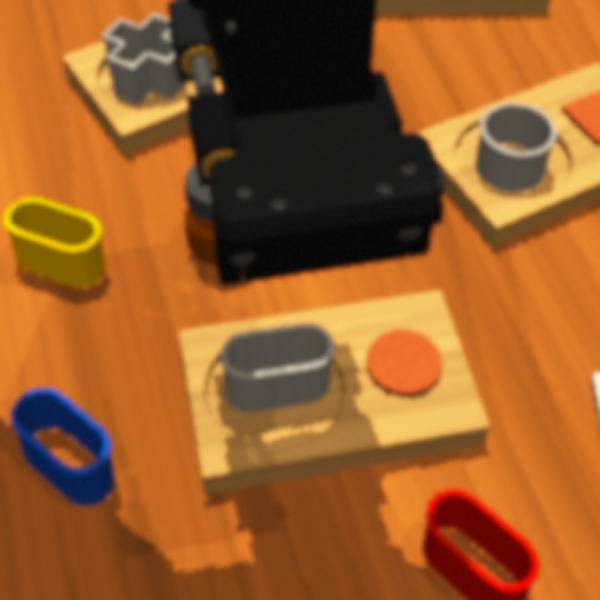

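```bash
python3 - <<'E'
from h import *
c=load('side2.npz');E=c['extrinsics'];K=c['intrinsics']
for p in [(.4494,-.1226,.106),(.4494,-.1226,.176),(.4494,-.1226,.01),(.448,-.1215,.046)]:
    q=np.linalg.inv(E)@np.r_[p,1];s=q[:2]/q[2];s*=1+c['k1']*(s@s);u=K[:2,:2]@s+K[:2,2]
    print(p,u.round(1),((u-[210,170])*2.5).round(),q[2].round(3))
P=cloud(c)
# body points
sub=P[180:290,280:390].reshape(-1,3);m=(sub[:,2]>.09);print(np.nanpercentile(sub[m],[1,50,99],axis=0).round(3))
m=(P[...,2]>.06)&(P[...,2]<.30)
ys=P[m]
for zl in np.arange(.08,.3,.02):
    k=ys[(ys[:,2]>zl)&(ys[:,2]<zl+.02)]
    if len(k):print(zl.round(2),len(k),k.min(0).round(3),k.max(0).round(3))
E
```

```text
(0.4494, -0.1226, 0.106) [321.2 279.1] [278. 273.] 0.54
(0.4494, -0.1226, 0.176) [321.2 237.8] [278. 169.] 0.49
(0.4494, -0.1226, 0.01) [321.1 324.8] [278. 387.] 0.609
(0.448, -0.1215, 0.046) [319.8 308.5] [274. 346.] 0.584
[[ 0.405 -0.22   0.218]
 [ 0.437 -0.193  0.258]
 [ 0.481 -0.103  0.294]]
0.2 223 [ 0.405 -0.213  0.216] [ 0.479 -0.033  0.22 ]
0.22 2240 [ 0.124 -0.218  0.22 ] [0.485 0.205 0.24 ]
0.24 5353 [ 0.133 -0.221  0.24 ] [0.484 0.2   0.26 ]
0.26 1906 [ 0.142 -0.219  0.26 ] [0.476 0.194 0.28 ]
0.28 1830 [ 0.152 -0.176  0.28 ] [0.467 0.193 0.3  ]
```

```bash
python3 g.py .55 .1 .28 84.7
```

```text
t 4.5 p [ 0.4484 -0.1221  0.1048] psi 84.7 tilt -1.0 w 0.02 F [ 0.6  1.1 -0.5]
shift [-0.0807  0.2302 -0.1756] turn -0.001
```

Emit:
{"op": "send_rows", "data": {"steps": [0.02, -0.08, 0.23, -0.175, 0, 0.02, -0.08, 0.23, -0.175, 0, 0.02, -0.08, 0.23, -0.175, 0, 0.02, -0.08, 0.23, -0.175, 0, 0.02, -0.08, 0.23, -0.175, 0, 0.02, -0.08, 0.23, -0.175, 0, 0.02, -0.08, 0.23, -0.175, 0]}}

```text
time: 5.38
position: [0.5477, 0.0994, 0.2772]
tool_rot: [0.046, 0.999, -0.002, -0.002]
ft_force: [-0.4, 0.7, 0.0]
grip_width: 0.0196
```

```bash
python3 g.py; python3 - <<'E'
from rig import cams
import cv2,numpy as np
from h import *
c=cams.camera('side');np.savez('side3.npz',**c)
cv2.imwrite('pics/s3.png',c['color'][:,:,::-1])
P=cloud(c);m=(P[...,2]>.1)&(P[...,2]<.5)&(P[...,0]<.75);ys=P[m]
for zl in np.arange(.26,.48,.01):
    k=ys[(ys[:,2]>zl)&(ys[:,2]<zl+.01)]
    if len(k):print(zl.round(2),len(k),k.min(0).round(3),k.max(0).round(3))
E
```

```text
t 5.38 p [0.5477 0.0994 0.2772] psi 84.7 tilt -1.0 w 0.0196 F [-0.4  0.7  0. ]
0.31 59 [0.536 0.078 0.317] [0.558 0.117 0.32 ]
0.32 200 [0.536 0.077 0.32 ] [0.558 0.115 0.33 ]
0.33 131 [0.536 0.077 0.33 ] [0.558 0.084 0.337]
```

View pics/s3.png

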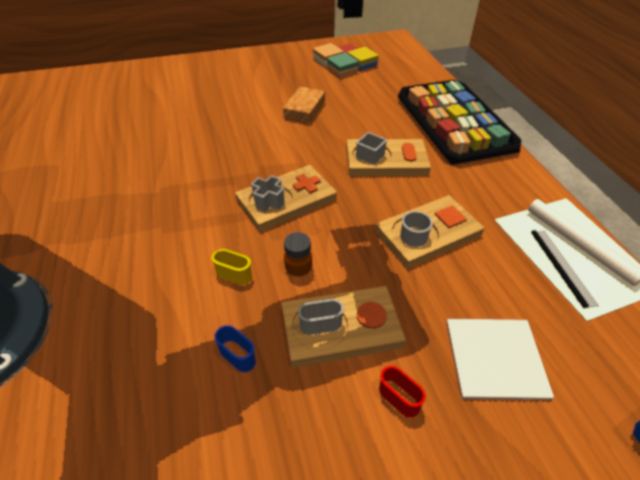

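The picture shows the fingertips at about (350,8), roughly 40 mm higher than the reported TCP, while x and y agree. I'll check the side camera's own height bias.

```bash
python3 - <<'E'
from h import *
c=load('side3.npz');P=cloud(c)
for n,(u0,u1,v0,v1) in dict(tile=(470,520,340,380),table=(180,200,350,420),oblong=(295,345,295,330),jar=(280,315,232,260),sqblock=(435,470,235,245)).items():
    z=P[v0:v1,u0:u1,2];print(n,np.nanpercentile(z,[5,50,95,99]).round(4))
t=P[0:25,330:370];m=t[...,2]>.25;print(np.percentile(t[m],[0.5,2,5,50,98],axis=0).round(4))
E
```

```text
tile [0.0058 0.0073 0.0088 0.0095]
table [-0.0018 -0.0002  0.0013  0.002 ]
oblong [0.0105 0.0276 0.0465 0.0473]
jar [-0.0003  0.0485  0.0565  0.0569]
sqblock [0.0009 0.0173 0.0196 0.0202]
[[0.5358 0.0775 0.317 ]
 [0.5359 0.0779 0.3176]
 [0.5366 0.0783 0.318 ]
 [0.5449 0.0802 0.3263]
 [0.5577 0.1143 0.3366]]
```

```bash
sed -i "s/p=o\['position'\];/p=o['position']+[0,0,.040];/" g.py; python3 g.py .448 -.1215 .1 84.7 .448 -.1215 .024 84.7
```

```text
t 5.42 p [0.5475 0.099  0.3171] psi 84.6 tilt -1.0 w 0.0199 F [ 0.3 -0.9 -1. ]
shift [ 0.0775 -0.2282  0.2181] turn -0.001
shift [ 0.0772 -0.228   0.2941] turn -0.001
```

Emit:
{"op": "send_rows", "data": {"steps": [0.065, 0.077, -0.228, 0.1, 0, 0.065, 0.077, -0.228, 0.1, 0, 0.065, 0.077, -0.228, 0.15, 0, 0.065, 0.077, -0.228, 0.2, 0, 0.065, 0.077, -0.228, 0.218, 0, 0.065, 0.077, -0.228, 0.218, 0, 0.065, 0.077, -0.228, 0.218, 0, 0.065, 0.077, -0.228, 0.218, 0]}}

```text
time: 6.42
position: [0.4484, -0.1216, 0.0604]
tool_rot: [0.048, 0.999, -0.001, -0.002]
ft_force: [0.7, -0.4, 0.5]
grip_width: 0.065
```

```bash
python3 g.py .448 -.1215 .024 84.7;python3 - <<'E'
from rig import cams
from h import *
c=cams.camera('side');P=cloud(c)
m=(P[...,2]>.12)&(P[...,2]<.25)&(P[...,0]>.39)&(P[...,0]<.51)
print(np.percentile(P[m][:,2],[.5,2,5]).round(4))
cv2.imwrite('pics/s4.png',c['color'][:,:,::-1])
E
```

```text
t 6.42 p [ 0.4484 -0.1216  0.1004] psi 84.6 tilt -1.0 w 0.065 F [ 0.7 -0.4  0.5]
shift [0.0001 0.0003 0.0764] turn -0.003
[0.1718 0.1741 0.178 ]
```

View pics/s4.png

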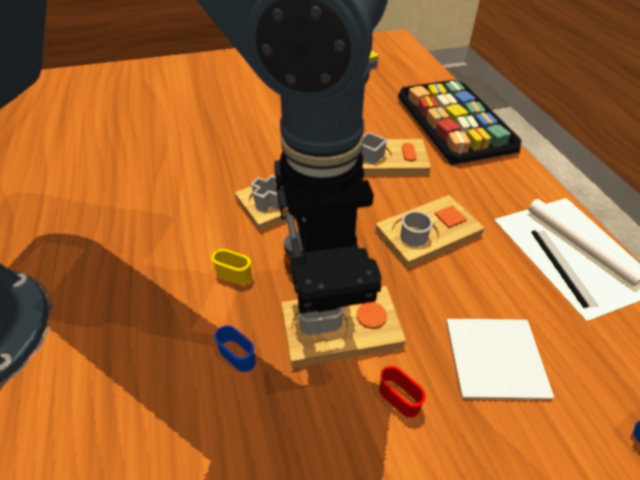

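Emit:
{"op": "send_rows", "data": {"steps": [0.065, 0, 0, 0.03, 0, 0.065, 0, 0, 0.055, 0, 0.065, 0, 0, 0.068, 0, 0.065, 0, 0, 0.076, 0, 0.065, 0, 0, 0.076, 0]}}

```text
time: 7.1
position: [0.4491, -0.1217, -0.0149]
tool_rot: [0.047, 0.999, -0.002, -0.001]
ft_force: [0.4, -0.3, 0.1]
grip_width: 0.0646
```

Emit:
{"op": "send_rows", "data": {"steps": [0.015, 0, 0, 0, 0, 0.015, 0, 0, 0, 0, 0.015, 0, 0, 0, 0, 0.015, 0, 0, 0, 0, 0.015, 0, 0, 0, 0, 0.015, 0, 0, 0, 0, 0.015, 0, 0, 0, 0, 0.015, 0, 0, 0, 0]}}

```text
time: 8.1
position: [0.4491, -0.1217, -0.0149]
tool_rot: [0.047, 0.999, -0.002, -0.001]
ft_force: [-0.6, -1.1, 2.1]
grip_width: 0.0258
```

```bash
python3 g.py .6494 -.2257 .1 84.7
```

```text
t 8.1 p [ 0.4491 -0.1217  0.0251] psi 84.6 tilt -1.0 w 0.0258 F [-0.6 -1.1  2.1]
shift [-0.209  -0.0851 -0.075 ] turn -0.001
```

Gripped at 25.8 mm. Lift and go to the tile.

Emit:
{"op": "send_rows", "data": {"steps": [0.015, 0, 0, -0.03, 0, 0.015, 0, 0, -0.075, 0, 0.015, 0, 0, -0.075, 0, 0.015, -0.06, -0.025, -0.075, 0, 0.015, -0.115, -0.047, -0.075, 0, 0.015, -0.165, -0.067, -0.075, 0, 0.015, -0.209, -0.085, -0.075, 0, 0.015, -0.209, -0.085, -0.075, 0]}}

```text
time: 9.1
position: [0.6521, -0.2276, 0.0581]
tool_rot: [0.047, 0.999, -0.002, -0.0]
ft_force: [-0.7, 0.4, 0.1]
grip_width: 0.0259
```

```bash
python3 g.py .6494 -.2257 .0215 84.7;python3 - <<'E'
from rig import cams
from h import *
c=cams.camera('side')
cv2.imwrite('pics/s5.png',c['color'][:,:,::-1])
E
```

```text
t 9.1 p [ 0.6521 -0.2276  0.0981] psi 84.6 tilt -1.0 w 0.0259 F [-0.7  0.4  0.1]
shift [0.0029 0.002  0.0766] turn -0.002
```

View pics/s5.png

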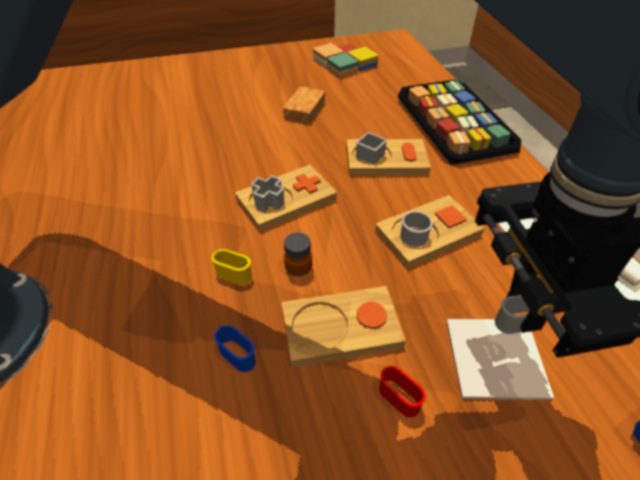

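Emit:
{"op": "send_rows", "data": {"steps": [0.015, 0.003, 0.002, 0.03, 0, 0.015, 0.003, 0.002, 0.055, 0, 0.015, 0.003, 0.002, 0.068, 0, 0.015, 0.003, 0.002, 0.073, 0, 0.015, 0.003, 0.002, 0.0755, 0, 0.015, 0.003, 0.002, 0.077, 0, 0.015, 0.003, 0.002, 0.077, 0, 0.015, 0.003, 0.002, 0.077, 0]}}

```text
time: 10.15
position: [0.6465, -0.2239, -0.0187]
tool_rot: [0.047, 0.999, -0.002, -0.002]
ft_force: [0.1, -0.3, -0.4]
grip_width: 0.0261
```

```bash
python3 g.py .6494 -.2257 .021 84.7
```

```text
t 10.15 p [ 0.6465 -0.2239  0.0213] psi 84.6 tilt -1.0 w 0.0261 F [ 0.1 -0.3 -0.4]
shift [-0.0031 -0.0015  0.0003] turn -0.002
```

No contact force yet; ease down in half-millimetre steps.

Emit:
{"op": "send_rows", "data": {"steps": [0.015, 0, 0, 0.0005, 0, 0.015, 0, 0, 0.001, 0, 0.015, 0, 0, 0.001, 0]}}

```text
time: 10.52
position: [0.6465, -0.2239, -0.0188]
tool_rot: [0.047, 0.999, -0.002, -0.002]
ft_force: [-2.1, 1.1, 4.7]
grip_width: 0.0257
```

Emit:
{"op": "send_rows", "data": {"steps": [0.015, 0, 0, 0.0005, 0, 0.015, 0, 0, 0.001, 0, 0.015, 0, 0, 0.001, 0]}}

```text
time: 10.9
position: [0.6465, -0.2239, -0.0189]
tool_rot: [0.047, 0.999, -0.002, -0.002]
ft_force: [-2.8, 0.4, 7.3]
grip_width: 0.0259
```

Contact (7 N). Release and lift.

Emit:
{"op": "send_rows", "data": {"steps": [0.06, 0, 0, 0, 0, 0.06, 0, 0, 0, 0, 0.06, 0, 0, 0, 0, 0.06, 0, 0, 0, 0, 0.07, 0, 0, -0.03, 0, 0.07, 0, 0, -0.08, 0, 0.07, 0, 0, -0.1, 0, 0.07, 0, 0, -0.1, 0]}}

```text
time: 11.9
position: [0.6479, -0.2241, 0.0827]
tool_rot: [0.047, 0.999, -0.002, -0.0]
ft_force: [0.2, -0.1, -0.6]
grip_width: 0.0698
```

```bash
python3 g.py .6313 -.0099 .1 84.7
```

```text
t 11.9 p [ 0.6479 -0.2241  0.1227] psi 84.6 tilt -1.0 w 0.0698 F [ 0.2 -0.1 -0.6]
shift [0.0366 0.2118 0.0217] turn -0.001
```

Emit:
{"op": "send_rows", "data": {"steps": [0.075, 0.037, 0.212, 0, 0, 0.075, 0.037, 0.212, 0, 0, 0.075, 0.037, 0.212, 0, 0, 0.075, 0.037, 0.212, 0.01, 0, 0.075, 0.037, 0.212, 0.022, 0, 0.075, 0.037, 0.212, 0.022, 0, 0.075, 0.037, 0.212, 0.022, 0]}}

```text
time: 12.78
position: [0.631, -0.0113, 0.0591]
tool_rot: [0.048, 0.999, -0.002, -0.0]
ft_force: [-0.7, 0.4, -0.0]
grip_width: 0.0751
```

```bash
python3 g.py .6313 -.0099 .025 84.7;python3 - <<'E'
from rig import cams
from h import *
c=cams.camera('side')
cv2.imwrite('pics/s6.png',c['color'][:,:,::-1])
E
```

```text
t 12.78 p [ 0.631  -0.0113  0.0991] psi 84.5 tilt -1.0 w 0.0751 F [-0.7  0.4 -0. ]
shift [-0.0002  0.0018  0.0741] turn -0.003
```

View pics/s6.png

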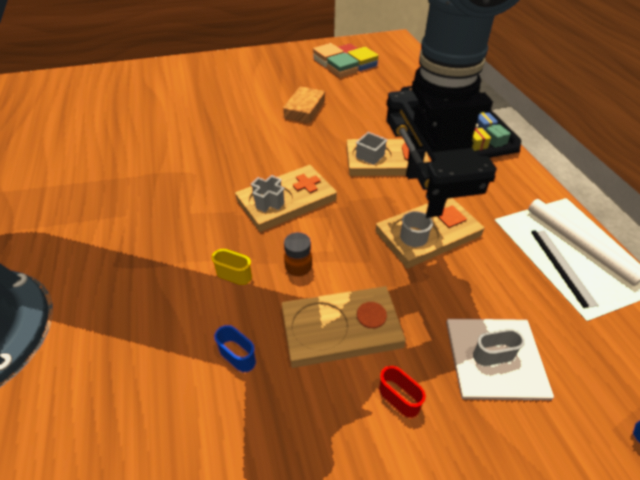

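The oblong stands on the tile at (497,347), and the gripper is over the round cutter (416,230). Descend and grip.

Emit:
{"op": "send_rows", "data": {"steps": [0.075, 0, 0.002, 0.03, 0, 0.075, 0, 0.002, 0.055, 0, 0.075, 0, 0.002, 0.067, 0, 0.075, 0, 0.002, 0.074, 0, 0.075, 0, 0.002, 0.074, 0]}}

```text
time: 13.45
position: [0.6318, -0.0101, -0.0143]
tool_rot: [0.048, 0.999, -0.003, 0.0]
ft_force: [0.6, 0.3, -1.1]
grip_width: 0.0748
```

Emit:
{"op": "send_rows", "data": {"steps": [0.035, 0, 0, 0, 0, 0.035, 0, 0, 0, 0, 0.035, 0, 0, 0, 0, 0.035, 0, 0, 0, 0, 0.035, 0, 0, 0, 0, 0.035, 0, 0, 0, 0, 0.035, 0, 0, 0, 0]}}

```text
time: 14.32
position: [0.6318, -0.01, -0.0141]
tool_rot: [0.048, 0.999, -0.002, 0.0]
ft_force: [0.0, -0.3, 3.8]
grip_width: 0.0433
```

```bash
python3 g.py .6313 -.0099 .12 84.7 .4461 -.1249 .12 84.7
```

```text
t 14.32 p [ 0.6318 -0.01    0.0259] psi 84.5 tilt -1.0 w 0.0433 F [ 0.  -0.3  3.8]
shift [ 0.0005 -0.0004 -0.0941] turn -0.004
shift [ 0.1737 -0.1327 -0.0936] turn -0.004
```

Emit:
{"op": "send_rows", "data": {"steps": [0.035, 0, 0, -0.03, 0, 0.035, 0, 0, -0.08, 0, 0.035, 0, 0, -0.09, 0, 0.035, 0.045, -0.034, -0.09, 0, 0.035, 0.09, -0.068, -0.09, 0, 0.035, 0.135, -0.102, -0.09, 0, 0.035, 0.174, -0.133, -0.09, 0, 0.035, 0.174, -0.133, -0.09, 0]}}

```text
time: 15.32
position: [0.4418, -0.1254, 0.0756]
tool_rot: [0.05, 0.999, -0.001, -0.002]
ft_force: [0.2, 0.6, -0.3]
grip_width: 0.043
```

```bash
python3 g.py .4461 -.1249 .026 84.7
```

```text
t 15.32 p [ 0.4418 -0.1254  0.1156] psi 84.2 tilt -1.0 w 0.043 F [ 0.2  0.6 -0.3]
shift [-0.0047  0.0012  0.0895] turn -0.008
```

Emit:
{"op": "send_rows", "data": {"steps": [0.035, -0.004, 0.001, 0.02, 0, 0.035, -0.004, 0.001, 0.05, 0, 0.035, -0.004, 0.001, 0.073, 0, 0.035, -0.004, 0.001, 0.083, 0, 0.035, -0.004, 0.001, 0.086, 0, 0.035, -0.004, 0.001, 0.088, 0, 0.035, -0.004, 0.001, 0.089, 0, 0.035, -0.004, 0.001, 0.089, 0]}}

```text
time: 16.32
position: [0.4457, -0.1252, -0.013]
tool_rot: [0.05, 0.999, -0.002, -0.002]
ft_force: [-0.3, -0.1, 0.6]
grip_width: 0.0432
```

```bash
python3 g.py .4461 -.1249 .026 84.7
```

```text
t 16.32 p [ 0.4457 -0.1252  0.027 ] psi 84.2 tilt -1.0 w 0.0432 F [-0.3 -0.1  0.6]
shift [-0.0004  0.0003  0.001 ] turn -0.008
```

Emit:
{"op": "send_rows", "data": {"steps": [0.035, 0, 0, 0.0005, 0, 0.035, 0, 0, 0.001, 0, 0.035, 0, 0, 0.0015, 0, 0.035, 0, 0, 0.0015, 0]}}

```text
time: 16.82
position: [0.4458, -0.1252, -0.0142]
tool_rot: [0.05, 0.999, -0.002, -0.002]
ft_force: [-0.9, 0.8, 4.8]
grip_width: 0.0435
```

Emit:
{"op": "send_rows", "data": {"steps": [0.035, 0, 0, 0.0005, 0, 0.035, 0, 0, 0.001, 0, 0.035, 0, 0, 0.001, 0]}}

```text
time: 17.2
position: [0.4458, -0.1253, -0.0142]
tool_rot: [0.05, 0.999, -0.002, -0.001]
ft_force: [-1.4, 0.8, 10.8]
grip_width: 0.0432
```

Emit:
{"op": "send_rows", "data": {"steps": [0.065, 0, 0, -0.001, 0, 0.065, 0, 0, -0.001, 0, 0.065, 0, 0, -0.001, 0, 0.07, 0, 0, -0.001, 0, 0.07, 0, 0, -0.03, 0, 0.07, 0, 0, -0.08, 0, 0.07, 0, 0, -0.11, 0, 0.07, 0, 0, -0.11, 0]}}

```text
time: 18.2
position: [0.4477, -0.1257, 0.0977]
tool_rot: [0.05, 0.999, -0.003, 0.001]
ft_force: [0.3, 0.4, 0.1]
grip_width: 0.0701
```

```bash
python3 g.py .6385 .204 .13 39.4
```

```text
t 18.2 p [ 0.4477 -0.1257  0.1377] psi 84.2 tilt -1.0 w 0.0701 F [0.3 0.4 0.1]
shift [-0.1567  0.3472  0.006 ] turn 0.783
```

Emit:
{"op": "send_rows", "data": {"steps": [0.075, -0.157, 0.347, 0, 0.783, 0.075, -0.157, 0.347, 0, 0.783, 0.075, -0.157, 0.347, 0, 0.783, 0.075, -0.157, 0.347, 0, 0.783, 0.075, -0.157, 0.347, 0, 0.783, 0.075, -0.157, 0.347, 0, 0.783, 0.075, -0.157, 0.347, 0, 0.783, 0.075, -0.157, 0.347, 0, 0.783]}}

```text
time: 19.2
position: [0.6385, 0.2062, 0.0935]
tool_rot: [0.426, 0.905, -0.003, 0.001]
ft_force: [0.1, -0.8, 0.6]
grip_width: 0.0748
```

```bash
python3 g.py .6385 .204 .1 39.4 .6385 .204 .025 39.4;python3 - <<'E'
from rig import cams
from h import *
c=cams.camera('side')
cv2.imwrite('pics/s7.png',c['color'][:,:,::-1])
E
```

```text
t 19.2 p [0.6385 0.2062 0.1335] psi 39.6 tilt -1.0 w 0.0748 F [ 0.1 -0.8  0.6]
shift [-0.0015 -0.0013  0.0335] turn 0.003
shift [-0.0012 -0.001   0.1085] turn 0.003
```

View pics/s7.png

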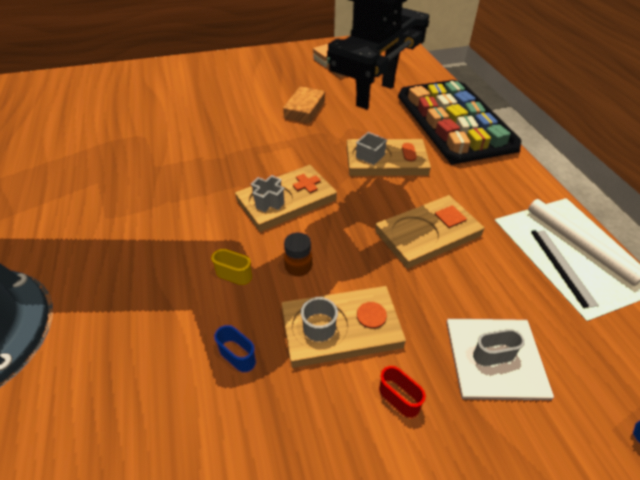

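Round stands in its well (320,318). Now the square cutter.

Emit:
{"op": "send_rows", "data": {"steps": [0.075, -0.001, -0.001, 0.045, 0, 0.075, -0.001, -0.001, 0.08, 0, 0.075, -0.001, -0.001, 0.1, 0, 0.075, -0.001, -0.001, 0.108, 0, 0.075, -0.001, -0.001, 0.108, 0]}}

```text
time: 19.88
position: [0.6373, 0.2018, -0.0143]
tool_rot: [0.427, 0.904, -0.004, 0.001]
ft_force: [-0.3, 0.6, -0.2]
grip_width: 0.0752
```

Emit:
{"op": "send_rows", "data": {"steps": [0.03, 0, 0, 0, 0, 0.03, 0, 0, 0, 0, 0.03, 0, 0, 0, 0, 0.03, 0, 0, 0, 0, 0.03, 0, 0, 0, 0, 0.03, 0, 0, 0, 0, 0.03, 0, 0, 0, 0]}}

```text
time: 20.75
position: [0.6375, 0.202, -0.014]
tool_rot: [0.427, 0.904, -0.003, 0.001]
ft_force: [-0.3, 0.3, 1.9]
grip_width: 0.04
```

```bash
python3 g.py .6385 .204 .12 39.4 .6348 -.0057 .12 101.7
```

```text
t 20.75 p [0.6375 0.202  0.026 ] psi 39.5 tilt -1.0 w 0.04 F [-0.3  0.3  1.9]
shift [ 0.0005  0.0015 -0.094 ] turn 0.001
shift [-0.159  -0.1346 -0.0925] turn -1.086
```

Emit:
{"op": "send_rows", "data": {"steps": [0.03, 0, 0, -0.03, 0, 0.03, 0, 0, -0.08, 0, 0.03, -0.03, -0.025, -0.09, -0.18, 0.03, -0.06, -0.05, -0.09, -0.36, 0.03, -0.09, -0.075, -0.09, -0.54, 0.03, -0.12, -0.1, -0.09, -0.72, 0.03, -0.159, -0.134, -0.09, -0.9, 0.03, -0.159, -0.134, -0.09, -1.086]}}

```text
time: 21.75
position: [0.6351, -0.0095, 0.0771]
tool_rot: [-0.102, 0.995, -0.004, -0.001]
ft_force: [-0.5, 0.5, -0.9]
grip_width: 0.0399
```

```bash
python3 g.py .6348 -.0057 .026 101.7
```

```text
t 21.75 p [ 0.6351 -0.0095  0.1171] psi 101.8 tilt -1.0 w 0.0399 F [-0.5  0.5 -0.9]
shift [-0.0007  0.0045  0.0911] turn 0.001
```

Emit:
{"op": "send_rows", "data": {"steps": [0.03, 0, 0.004, 0.01, 0, 0.03, 0, 0.004, 0.045, 0, 0.03, 0, 0.004, 0.072, 0, 0.03, 0, 0.004, 0.083, 0, 0.03, 0, 0.004, 0.087, 0, 0.03, 0, 0.004, 0.0895, 0, 0.03, 0, 0.004, 0.09, 0, 0.03, 0, 0.004, 0.09, 0]}}

```text
time: 22.75
position: [0.6347, -0.0064, -0.0122]
tool_rot: [-0.102, 0.995, -0.004, -0.001]
ft_force: [1.4, 0.1, -0.7]
grip_width: 0.0399
```

```bash
python3 g.py .6348 -.0057 .026 101.7
```

```text
t 22.75 p [ 0.6347 -0.0064  0.0278] psi 101.8 tilt -1.0 w 0.0399 F [ 1.4  0.1 -0.7]
shift [-0.0002  0.0007  0.0018] turn 0.001
```

Emit:
{"op": "send_rows", "data": {"steps": [0.03, 0, 0, 0.0005, 0, 0.03, 0, 0, 0.001, 0, 0.03, 0, 0, 0.0015, 0, 0.03, 0, 0, 0.002, 0, 0.03, 0, 0, 0.002, 0]}}

```text
time: 23.38
position: [0.6347, -0.0065, -0.0139]
tool_rot: [-0.102, 0.995, -0.004, -0.001]
ft_force: [-1.4, -0.8, 1.9]
grip_width: 0.0396
```

Emit:
{"op": "send_rows", "data": {"steps": [0.03, 0, 0, 0.0005, 0, 0.03, 0, 0, 0.001, 0, 0.03, 0, 0, 0.001, 0]}}

```text
time: 23.75
position: [0.6347, -0.0065, -0.014]
tool_rot: [-0.102, 0.995, -0.004, -0.001]
ft_force: [-2.7, -1.1, 7.5]
grip_width: 0.0399
```

Seated at the expected height. Release and lift.

Emit:
{"op": "send_rows", "data": {"steps": [0.065, 0, 0, -0.0005, 0, 0.065, 0, 0, -0.0005, 0, 0.065, 0, 0, -0.0005, 0, 0.065, 0, 0, -0.0005, 0, 0.065, 0, 0, -0.03, 0, 0.065, 0, 0, -0.08, 0, 0.065, 0, 0, -0.1, 0, 0.065, 0, 0, -0.1, 0]}}

```text
time: 24.75
position: [0.6362, -0.0059, 0.0879]
tool_rot: [-0.102, 0.995, -0.005, 0.002]
ft_force: [0.4, 0.5, -0.8]
grip_width: 0.0649
```

```bash
python3 g.py .6465 -.2239 .12 84.7;python3 - <<'E'
from rig import cams
from h import *
c=cams.camera('side')
cv2.imwrite('pics/s8.png',c['color'][:,:,::-1])
P=cloud(c)[325:375,460:535];m=P[...,2]>.025
xy=P[m][:,:2];print(m.sum(),cv2.minAreaRect((xy*1000).astype(np.float32)),P[m][:,2].max())
E
```

```text
t 24.75 p [ 0.6362 -0.0059  0.1279] psi 101.8 tilt -0.9999 w 0.0649 F [ 0.4  0.5 -0.8]
shift [ 0.0344 -0.2154  0.01  ] turn 0.298
794 ((645.792724609375, -225.43234252929688), (29.513473510742188, 57.57609176635742), 85.88689422607422) 0.04368918974925018
```

View pics/s8.png

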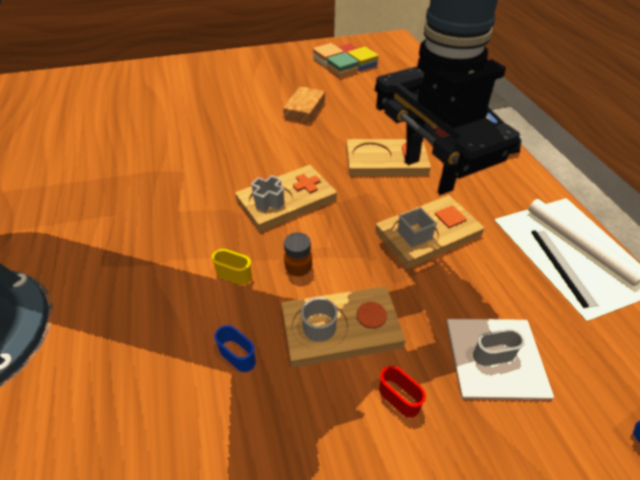

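Square is in its well (416,228). The oblong on the tile measures (0.646,-0.225), at about 84.7°, so I'll fetch it.

Emit:
{"op": "send_rows", "data": {"steps": [0.065, 0.034, -0.215, 0, 0.298, 0.065, 0.034, -0.215, 0, 0.298, 0.065, 0.034, -0.215, 0, 0.298, 0.065, 0.034, -0.215, 0, 0.298, 0.065, 0.034, -0.215, 0.02, 0.298, 0.065, 0.034, -0.215, 0.03, 0.298, 0.065, 0.034, -0.215, 0.03, 0.298]}}

```text
time: 25.68
position: [0.6435, -0.2205, 0.0555]
tool_rot: [0.045, 0.999, -0.003, -0.002]
ft_force: [1.3, 0.4, -0.1]
grip_width: 0.065
```

```bash
python3 g.py .6463 -.2244 .021 84.7
```

```text
t 25.68 p [ 0.6435 -0.2205  0.0955] psi 84.8 tilt -1.0 w 0.065 F [ 1.3  0.4 -0.1]
shift [-0.0034 -0.0032  0.0745] turn 0.002
```

Emit:
{"op": "send_rows", "data": {"steps": [0.065, -0.003, -0.003, 0.03, 0, 0.065, -0.003, -0.003, 0.055, 0, 0.065, -0.003, -0.003, 0.067, 0, 0.065, -0.003, -0.003, 0.074, 0, 0.065, -0.003, -0.003, 0.074, 0]}}

```text
time: 26.3
position: [0.6462, -0.2238, -0.0183]
tool_rot: [0.045, 0.999, -0.003, -0.002]
ft_force: [-0.1, -0.0, -0.5]
grip_width: 0.0651
```

Emit:
{"op": "send_rows", "data": {"steps": [0.015, 0, 0, 0, 0, 0.015, 0, 0, 0, 0, 0.015, 0, 0, 0, 0, 0.015, 0, 0, 0, 0, 0.015, 0, 0, 0, 0, 0.015, 0, 0, 0, 0, 0.015, 0, 0, 0, 0, 0.015, 0, 0, 0, 0]}}

```text
time: 27.3
position: [0.6462, -0.2239, -0.0182]
tool_rot: [0.045, 0.999, -0.003, -0.002]
ft_force: [-0.7, -0.1, 1.2]
grip_width: 0.0258
```

```bash
python3 g.py .6463 -.2244 .16 84.7 .6414 .2044 .16 74.8
```

```text
t 27.3 p [ 0.6462 -0.2239  0.0218] psi 84.8 tilt -1.0 w 0.0258 F [-0.7 -0.1  1.2]
shift [ 0.0003 -0.0014 -0.1382] turn 0.002
shift [ 0.0439  0.4253 -0.1407] turn 0.175
```

Emit:
{"op": "send_rows", "data": {"steps": [0.015, 0, 0, -0.03, 0, 0.015, 0, 0, -0.09, 0, 0.015, 0, 0, -0.13, 0, 0.015, 0.005, 0.05, -0.13, 0, 0.015, 0.01, 0.1, -0.13, 0, 0.015, 0.015, 0.15, -0.13, 0, 0.015, 0.021, 0.2, -0.13, 0, 0.015, 0.026, 0.25, -0.13, 0.08]}}

```text
time: 28.3
position: [0.643, 0.0298, 0.1101]
tool_rot: [0.086, 0.996, -0.003, -0.002]
ft_force: [-0.3, -0.6, -0.5]
grip_width: 0.0258
```

```bash
python3 g.py .6414 .2044 .13 74.8
```

```text
t 28.3 p [0.643  0.0298 0.1501] psi 80.1 tilt -1.0 w 0.0258 F [-0.3 -0.6 -0.5]
shift [0.0315 0.1718 0.0191] turn 0.093
```

Emit:
{"op": "send_rows", "data": {"steps": [0.015, 0.009, 0.05, 0, 0.05, 0.015, 0.018, 0.1, 0, 0.093, 0.015, 0.027, 0.145, 0.01, 0.093, 0.015, 0.031, 0.172, 0.03, 0.093, 0.015, 0.031, 0.172, 0.05, 0.093, 0.015, 0.031, 0.172, 0.05, 0.093]}}

```text
time: 29.05
position: [0.6397, 0.2032, 0.0567]
tool_rot: [0.132, 0.991, -0.004, -0.004]
ft_force: [-0.6, 0.3, -0.1]
grip_width: 0.0257
```

```bash
python3 g.py .6414 .2044 .026 74.8
```

```text
t 29.05 p [0.6397 0.2032 0.0967] psi 74.8 tilt -0.9999 w 0.0257 F [-0.6  0.3 -0.1]
shift [-0.0018  0.0022  0.0707] turn -0.0
```

Emit:
{"op": "send_rows", "data": {"steps": [0.015, -0.002, 0.002, 0.02, 0, 0.015, -0.002, 0.002, 0.045, 0, 0.015, -0.002, 0.002, 0.06, 0, 0.015, -0.002, 0.002, 0.066, 0, 0.015, -0.002, 0.002, 0.069, 0, 0.015, -0.002, 0.002, 0.069, 0, 0.015, -0.002, 0.002, 0.069, 0]}}

```text
time: 29.92
position: [0.6422, 0.2043, -0.0115]
tool_rot: [0.132, 0.991, -0.004, -0.003]
ft_force: [0.2, -0.1, -0.7]
grip_width: 0.0258
```

```bash
python3 g.py .6414 .2044 .026 74.8;python3 - <<'E'
from rig import cams
from h import *
c=cams.camera('side')
cv2.imwrite('pics/s9.png',cv2.resize(c['color'][60:220,290:490,::-1],None,fx=3,fy=3))
E
```

```text
t 29.93 p [0.6422 0.2043 0.0285] psi 74.8 tilt -0.9999 w 0.0258 F [ 0.2 -0.1 -0.7]
shift [ 0.0008 -0.0001  0.0025] turn -0.0
```

View pics/s9.png

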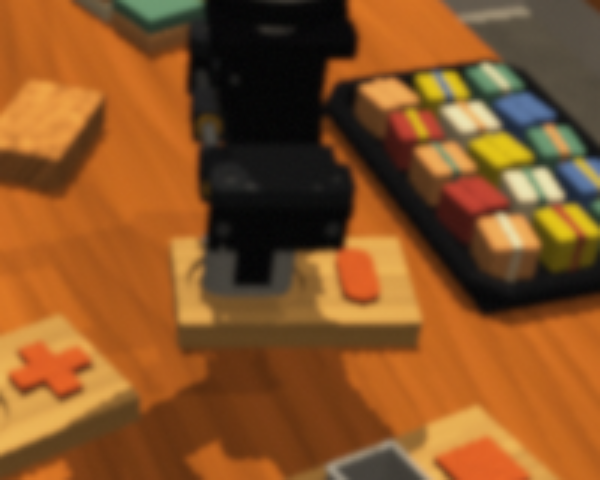

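The cutter is inside the well outline and just above its floor. Ease down.

Emit:
{"op": "send_rows", "data": {"steps": [0.015, 0, 0, 0.001, 0, 0.015, 0, 0, 0.0015, 0, 0.015, 0, 0, 0.002, 0, 0.015, 0, 0, 0.0025, 0, 0.015, 0, 0, 0.0025, 0]}}

```text
time: 30.6
position: [0.6421, 0.2043, -0.0141]
tool_rot: [0.132, 0.991, -0.004, -0.004]
ft_force: [-1.2, -0.4, -0.8]
grip_width: 0.026
```

Emit:
{"op": "send_rows", "data": {"steps": [0.015, 0, 0, 0.0005, 0, 0.015, 0, 0, 0.001, 0, 0.015, 0, 0, 0.001, 0]}}

```text
time: 30.98
position: [0.6421, 0.2043, -0.0142]
tool_rot: [0.132, 0.991, -0.004, -0.003]
ft_force: [-0.7, -0.3, 5.4]
grip_width: 0.026
```

Contact at the expected height. Release, lift, and back off.

Emit:
{"op": "send_rows", "data": {"steps": [0.05, 0, 0, 0, 0, 0.055, 0, 0, 0, 0, 0.055, 0, 0, 0, 0, 0.055, 0, 0, 0, 0, 0.055, 0, 0, -0.03, 0, 0.055, 0, 0, -0.08, 0, 0.055, 0, 0, -0.12, 0, 0.055, 0, 0, -0.12, 0]}}

```text
time: 31.98
position: [0.6463, 0.2057, 0.1101]
tool_rot: [0.132, 0.991, -0.003, 0.001]
ft_force: [-0.3, 0.2, 0.0]
grip_width: 0.0549
```

```bash
python3 g.py .4 .45 .22 74.8
```

```text
t 31.98 p [0.6463 0.2057 0.1501] psi 74.8 tilt -1.0 w 0.0549 F [-0.3  0.2  0. ]
shift [ 0.3016  0.1708 -0.0715] turn -0.0
```

Emit:
{"op": "send_rows", "data": {"steps": [0.055, 0.3, 0.17, -0.07, 0, 0.055, 0.3, 0.17, -0.07, 0, 0.055, 0.3, 0.17, -0.07, 0, 0.055, 0.3, 0.17, -0.07, 0, 0.055, 0.3, 0.17, -0.07, 0, 0.055, 0.3, 0.17, -0.07, 0, 0.055, 0.3, 0.17, -0.07, 0, 0.055, 0.3, 0.17, -0.07, 0]}}

```text
time: 32.98
position: [0.4011, 0.4481, 0.1774]
tool_rot: [0.132, 0.991, -0.004, 0.0]
ft_force: [-0.3, 0.3, 0.2]
grip_width: 0.0547
```

```bash
python3 g.py;python3 - <<'E'
from rig import cams
from h import *
c=cams.camera('top');s=cams.camera('side')
cv2.imwrite('pics/tf.png',c['color'][:,:,::-1]);cv2.imwrite('pics/sf.png',s['color'][:,:,::-1])
P=cloud(c)
for n,x,y,h in [('oblong',.6414,.2044,.03),('square',.6348,-.0057,.03),('round',.4461,-.1249,.03),('cross',.4325,.1317,.03),('jar',.446,-.0079,.03)]:
    d=np.hypot(P[...,0]-x,P[...,1]-y);m=(d<.045)&(P[...,2]>.037)&(P[...,2]<.08)
    r=cv2.minAreaRect((P[m][:,:2]*1000).astype(np.float32));print(n,m.sum(),np.round(r[0],1),np.round(r[1],1),round(r[2],1),np.percentile(P[m][:,2],[50,95]).round(4),'off',np.round(np.array(r[0])-[x*1e3,y*1e3],1))
E
```

```text
t 32.98 p [0.4011 0.4481 0.2174] psi 74.8 tilt -1.0 w 0.0547 F [-0.3  0.3  0.2]
oblong 250 [642.3 205.3] [31.2 56.8] 74.3 [0.0449 0.0484] off [0.9 0.9]
square 249 [634.1  -6.4] [42.9 43. ] 11.9 [0.0453 0.0482] off [-0.7 -0.7]
round 207 [ 445.8 -124.8] [45.4 45.6] 1.1 [0.0455 0.0482] off [-0.3  0.1]
cross 288 [432.3 131.8] [50.1 49.8] 89.4 [0.0457 0.0486] off [-0.2  0.1]
jar 488 [446.9  -8.2] [37.  37.6] 90.0 [0.0549 0.0574] off [ 0.9 -0.3]
```

View pics/tf.png

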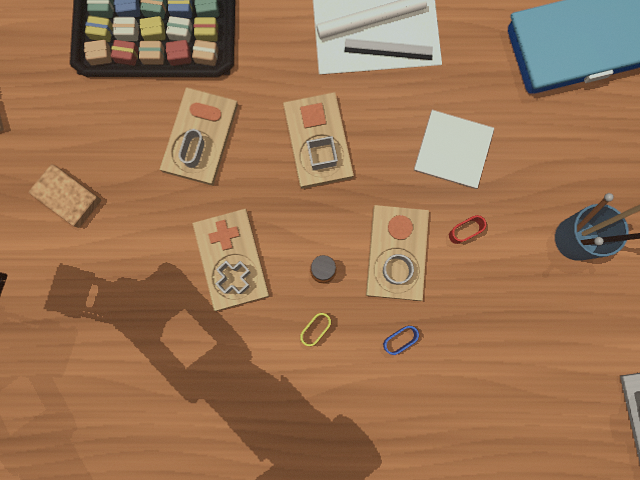

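View pics/sf.png

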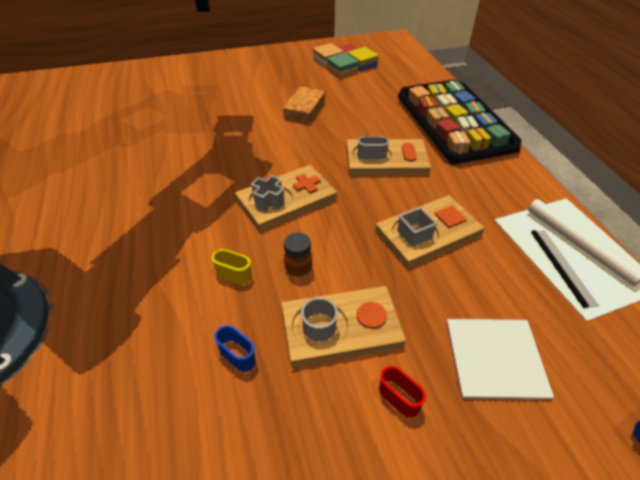

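All are in place: oblong (191,148), square (322,153), round (397,268). The cross (234,277), jar (323,268) and look-alikes haven't moved.

```bash
python3 -c "
from rig import hand_in
print(hand_in())"
```

```text
the job is handed in; nothing more can be done
None
```

The three misplaced cutters now stand in their own blocks, and the job is handed in at about 33 s. I stood the oblong on the tile first. Then I moved the round to the round block, the square to the square block, and finally the oblong to the oblong block. Each was lowered until light contact before release.

**Last checks:** From the top camera, each moved cutter is within about 1.3 mm of its well centre, with its rim at about 46 mm, so it is standing flat on the well floor. The cross cutter and the jar measured within about 1 mm of where they started. The coloured look-alikes look unmoved in the pictures, and the tile is empty.

**One thing disagreed:** The reported TCP height read about 40 mm lower than the real fingertip height. Because of this, my first grasp closed in the air above the oblong, touching nothing. I measured the offset with the side camera and corrected for it. The touch-down heights after that agreed to about 1 mm.

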